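# Set out the mixing bench in the spray store

## Robot

A 6-joint arm with a two-finger parallel gripper is mounted at the origin on the work surface. World frame = base frame: x ahead of the robot, y to its left, z up, the work surface at z = 0. Lengths are in m, angles in rad, forces in N, time in s.
With the tool pointing down it reaches from about 0.3 to 0.875 m from the base axis. Payload 4.2 kg.
Tool frame: the origin (TCP) lies between the finger pads; the fingertips stand ctrl.tip_extent ahead of it and the grasp point (between the pads) lies 11 mm behind it (ctrl.tip_extent is the distance from the TCP to the fingertips, in m); z points along the fingers, y is the line along which they close (so a half turn about z gives the same grasp; the last joint's range is limited). The gripper opens to 85 mm and grips with 20 to 120 N. Pads are 22 mm wide; open, the fingers measure 114 mm over their backs; the gripper's body (76 mm by 85 mm) begins 54 mm behind the grasp point. The pads swing forward as they close: fully open they stand 13 mm farther back than shut.
Start: joints at [-1.155, 0.32, 1.565, -0, 1.257, -0.02], TCP at [0.243, -0.521, 0.239] pointing down, gripper open.
Joint ranges: [-3.11, 3.11], [-0.84, 2.01], [0.21, 2.61], [-1.34, 4.49], [0.05, 2.63], [-2.56, 2.56]. Speed limits (rad/s): [2.57, 2.57, 3.14, 3.14, 3.14, 3.14].

## Interface

Orientations are given as [roll, pitch, yaw] about the fixed x, y, z axes, in that order (R = Rz(yaw) Ry(pitch) Rx(roll)).
In Python, from station import ctrl gives the robot as it stands. Calls block until the motion is done:
- ctrl.movep(position, orientation): joint-space move of the TCP to a pose.
- ctrl.line_to(position, rot=None, velocity=0.15, force_limit=None): straight line of the TCP; rot=None keeps the orientation; velocity is the mean speed in m/s. With force_limit (N) it stops when the force on the tool has changed by that much, and returns True; else False.
- ctrl.set_joints(angles): joint-space move.
- ctrl.set_gripper(opening, newtons=None): finger opening in m; newtons is the grip in N (None keeps the last); returns when the fingers have stopped.
- ctrl.dwell(seconds).
- ctrl.ik(position, orientation): joint angles nearest the present ones, or None.
- ctrl.capture(name): name is "scene" or "side" or "wrist"; returns (picture, depth): 420x560x3 uint8, red, green, blue; 420x560 float32, m along the optical axis (not along the pixel's ray), 0 where there is no reading.
- ctrl.get_calibration(name): a dict with "intrinsics" (3x3 intrinsics, pixels), "rvec" (rotation vector, rad) and "tvec" (3), from world to camera coordinates, as OpenCV has them. Camera axes: x right, y down, z forward; pixel columns grow to the right and rows downward; lengths in m; the calibration is good to about 2 mm. A picture is of the moment at which its call begins: read the wrist's pose just before it. get_calibration takes no time and is no camera call; for the wrist camera it gives the pose at the moment of the call.
A pose or a line that the arm cannot do raises ctrl.Unreachable and nothing moves.
- ctrl.finish_job(): hands the job in; it is judged then, once.
Readings, each from a call of its own:
- ctrl.read_time(): time.
- ctrl.read_joints(): joint angles.
- ctrl.read_joint_velocities(): joint speeds.
- ctrl.read_joint_efforts(): joint torques, N m.
- ctrl.read_position(): TCP position.
- ctrl.read_tool_rot(): TCP orientation.
- ctrl.read_ft_force(): force on the tool from outside, world axes, zero at the start.
- ctrl.read_torque(): the same for the moment, N m.
- ctrl.read_width(): finger opening in m.
- ctrl.read_grip_force(): force on a finger pad.
Only numpy, scipy, OpenCV 4.12 (cv2) and the standard library are available. Lean on these libraries where they do the work, as an engineer would, in place of code of your own. Each camera call takes 0.05 s, during which the arm holds its last target. There are 200 camera calls.

## Task

Set out the bench for the next spray mix: stand the brown bottle in the middle of the right-hand circle of the black drip tray and the yellow jug to the left of it, in the middle of the tray's other circle (left and right as the robot sees them). Take the small orange measuring cup out of the large blue one and stand it on top of the scale, in the middle of the pan, and stand the blue cup in front of the white canister, in the middle of the circle on its green mat. Leave all of them upright and let go, tip nothing over, and leave the green bottle and the white jar where they are.

Things in the scene. Friction and masses are not known exactly. Their poses are not given: they have to be found in the camera images.
- brown_bottle: Loose round brown (amber) bottle with a white cap and a pale label band, about 0.25 kg. Body diameter 58 mm, straight from the bottom up to 86 mm; cap 31 mm across; 120 mm high in all. Origin: centre of the underside; z up.
- yellow_jug: Loose yellow rectangular jug (small canister), about 0.3 kg. Body 46 mm along its x, 72 mm along its y, 86 mm high; red cap at its -y end and a carrying handle at its +y end reach up to 108 mm. Grip it across the 46 mm. Origin: centre of the underside; z up.
- large_cup: Loose large blue measuring cup, round, open at the top, mouth up. 60 mm high, outside diameter 54 mm at the bottom and 62 mm at the rim, wall 3 mm, floor 5 mm thick. The small orange cup stands in it at the start. Origin: centre of the underside; z up.
- small_cup: Loose small orange measuring cup, round, mouth up. 84 mm high, outside diameter 43 mm at the bottom and 51 mm at the rim, wall 3 mm. At the start it is nested in the large cup, its underside 5 mm above the large cup's, so that its top 29 mm stand out above the blue rim; it pulls straight up. Origin: centre of the underside; z up.
- drip_tray: Fixed black drip tray, 110 mm along x, 220 mm along y, rim 10 mm high and 5 mm thick; floor 4 mm above the bench. Two circles outlined in white, 82 mm across, at x = 0 in the tray's frame: left-hand (robot's view) at y = +55 mm, right-hand at y = -55 mm. Origin: centre of the underside; x points away from the robot, y to its left, within about 0.2 rad; z up.
- scale: Fixed grey bench scale, 130 x 130 mm, with a round steel pan 104 mm across in its middle; the pan does not move and its top is 35 mm above the bench. Origin: centre of the underside, straight below the pan's centre; z up, turned at most about 0.2 rad.
- fill_station: Fixed green mat, 100 x 100 x 3 mm, with a white-outlined circle (82 mm across) in its middle; behind it (+x, away from the robot within about 0.2 rad) a full white canister, green label, blue cap, 115 mm wide, 164 mm high, its front face 77 mm from the circle's centre. Origin: centre of the mat's underside, below the circle's centre; z up.
- green_bottle: Bystander, leave alone: loose bottle of the same shape and size as the brown one (58 mm diameter, 120 mm high), green with a white cap. Origin: centre of the underside.
- white_jar: Bystander, leave alone: loose white jar with a red lid, 58 mm diameter, 66 mm high. Origin: centre of the underside.
Things that resemble listed ones, but are neither listed nor needed, are in the scene too. What is meant by the scale is not purple, and is the smaller of those in its own colour.

How it is judged:
By the outcome, as a careful person would: the job done as asked, in the order asked, and still so for the second after the job is handed in, with the robot touching nothing.
It also fails if it takes over 118 s, if anything falls off the work surface, if the arm or the gripper's body presses on something with over 40 N, if the wrist force passes 120 N, or if a joint passes its speed limit or range.

## Working session

There is one attempt and no reset: what is moved stays moved. The work goes in short steps, each a Python script; the robot and the scene stay as the last script left them, time stands still between calls to the robot, and variables do not carry over. Pictures are saved under pics/ and viewed, at most 14 in all, crops included, and the job is handed in when it is done.

```bash
ls; mkdir -p pics
cat > h.py <<'E'
import numpy as np, cv2
from station import ctrl
def cal(n):
    c=ctrl.get_calibration(n); R=cv2.Rodrigues(np.array(c["rvec"],float))[0]
    return np.array(c["intrinsics"]),R,np.array(c["tvec"],float).ravel()
def snap(n,f):
    c=cal(n); p,d=ctrl.capture(n); cv2.imwrite(f"pics/{f}.png",cv2.cvtColor(p,cv2.COLOR_RGB2BGR)); np.savez(f"pics/{f}.npz",p=p,d=d,K=c[0],R=c[1],t=c[2]); return p,d
def load(f):
    return np.load(f"pics/{f}.npz")
def cloud(f):
    z=load(f); d=z["d"]; v,u=np.mgrid[:d.shape[0],:d.shape[1]]
    pc=np.stack([u,v,np.ones_like(u)],-1)@np.linalg.inv(z["K"]).T*d[...,None]
    return (pc-z["t"])@z["R"]  # world
def ray(f,u,v,h):
    z=load(f); o=-z["R"].T@z["t"]; r=z["R"].T@np.linalg.inv(z["K"])@np.array([u,v,1.]); return o+r*(h-o[2])/r[2]
E
python3 - <<'E'
from h import *
print(ctrl.tip_extent, ctrl.read_tool_rot(), ctrl.read_time())
for n in ("scene","side","wrist"): snap(n,n+"0")
a=[cv2.imread(f"pics/{n}0.png") for n in ("scene","side")]
for n in ("scene","side"):
    z=load(n+"0"); print(n,-z["R"].T@z["t"], z["R"][2])
E
```

```text
pics
0.008 [-3.13981590e+00 -2.29880278e-05  4.35826817e-01] 0.0
scene [ 1.00114683 -0.34684756  1.0391581 ] [-0.44869541  0.33285093 -0.82938693]
side [0.10184342 0.9916466  0.69618275] [ 0.29807334 -0.78006148 -0.55014214]
```

View pics/scene0.png

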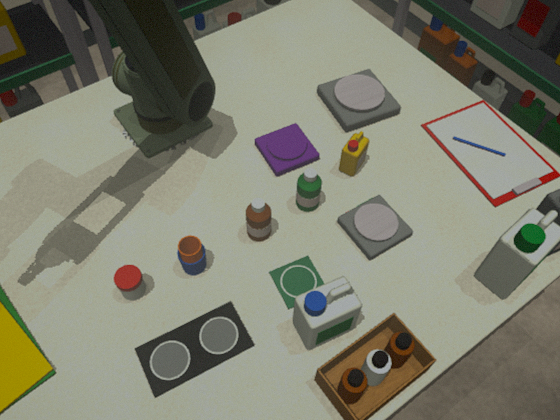

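View pics/side0.png

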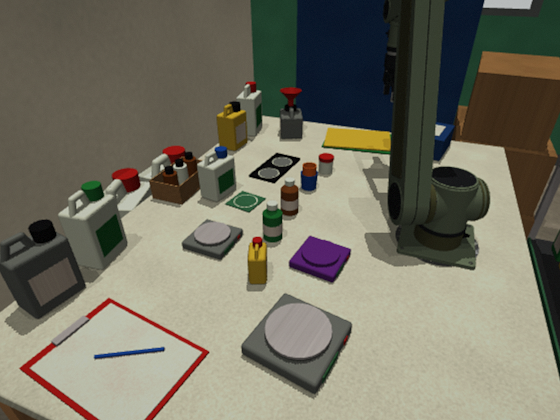

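Scene picture: the brown bottle is at (258,220), green bottle (309,190), nested cups (192,255), white jar (129,282), yellow jug (353,155), tray (195,347) and mat circle (297,281). There are two grey scales, at (358,98) and (375,226), and a purple one at (287,149). The grey scale at (375,226) is nearer the camera yet looks smaller, so it is the one that fits. I'll check this in an enlarged crop.

Run:
```python
from h import *
i=cv2.imread("pics/scene0.png")
cv2.imwrite("pics/c1.png",cv2.resize(i[130:330,160:425],None,fx=3,fy=3,interpolation=cv2.INTER_CUBIC)[:600])
W=cloud("scene0"); 
def ell(name,rng,fn,h):
    pass
# grid-height map: list clusters above 15mm in work area
M=((W[...,2]>.012)&(W[...,0]>.25)&(W[...,0]<.9)&(np.abs(W[...,1])<.65)&(W[...,2]<.2)).astype(np.uint8)
n,l,s,c=cv2.connectedComponentsWithStats(M)
for k in range(1,n):
    if s[k,4]>150:
        P=W[l==k]; print(k,c[k].round(),s[k,4],"min",P.min(0).round(3),"max",P.max(0).round(3))
```

```text
1 [365. 105.] 2106 min [0.25  0.382 0.012] max [0.367 0.574 0.055]
2 [288. 150.] 1768 min [0.25  0.138 0.012] max [0.368 0.28  0.041]
3 [354. 153.] 831 min [0.398 0.282 0.012] max [0.464 0.361 0.109]
12 [309. 189.] 846 min [0.43  0.125 0.012] max [0.487 0.181 0.124]
21 [518. 245.] 3071 min [0.819 0.334 0.012] max [0.9   0.547 0.2  ]
22 [375. 226.] 2619 min [0.543 0.17  0.012] max [0.68  0.307 0.041]
23 [259. 219.] 883 min [ 0.429 -0.02   0.012] max [0.489 0.038 0.124]
25 [192. 254.] 853 min [ 0.42  -0.193  0.012] max [ 0.478 -0.132  0.091]
26 [130. 281.] 791 min [ 0.395 -0.332  0.012] max [ 0.454 -0.275  0.071]
27 [326. 312.] 3361 min [ 0.686 -0.076  0.012] max [0.777 0.047 0.165]
42 [370. 363.] 3791 min [ 0.81  -0.101  0.012] max [0.9   0.101 0.115]
```

View pics/c1.png

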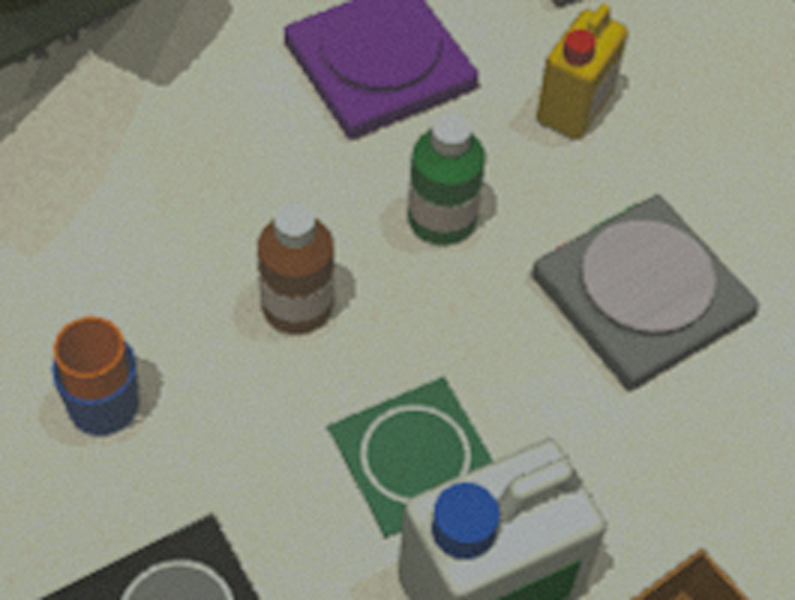

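The crop confirms it: the grey scale at crop (648,275) is about 135 mm across by depth, against about 190 mm for the other grey one. Next come the precise centres from both cameras.

```bash
cat > meas.py <<'E'
from h import *
from scipy.optimize import least_squares
S={f:(cloud(f),load(f)["p"].astype(int)) for f in ("scene0","side0")}
def pts(f,c,r,z0,z1):
    W,p=S[f]; m=(np.hypot(W[...,0]-c[0],W[...,1]-c[1])<r)&(W[...,2]>z0)&(W[...,2]<z1); return W[m],p[m],m
def circ(P,c,r):
    s=least_squares(lambda q:np.hypot(P[:,0]-q[0],P[:,1]-q[1])-r,c,loss="soft_l1",f_scale=.001); return s.x,np.sqrt((s.fun**2).mean())
if __name__=="__main__":
  for f in S:
    print(f)
    for n,c,r,z0,z1 in [("brown",(.459,.009),.029,.02,.078),("green",(.459,.153),.029,.02,.078),("jar",(.425,-.303),.029,.01,.05)]:
        P,_,_=pts(f,c,.045,z0,z1); print(n,len(P),*circ(P,c,r))
    W,p=S[f]
    for n,c in [("cup",(.449,-.162))]:
        P,col,_=pts(f,c,.05,.01,.05); print("blue",len(P),circ(P,c,.029))
        P,col,_=pts(f,c,.05,.066,.082)
        o=np.hypot(*(P[:,:2]-c).T)>.0
        print("orange hi",len(P),circ(P,c,.025))
        P,col,_=pts(f,c,.05,.083,.1);print("rim",len(P),cv2.minEnclosingCircle(P[:,:2].astype(np.float32)))
    P,col,_=pts(f,(.431,.32),.07,.02,.08); print("jug",len(P),cv2.minAreaRect(P[:,:2].astype(np.float32)))
    P,col,_=pts(f,(.431,.32),.07,.09,.12)
    red=(col[:,0]>1.8*col[:,1]); print(" top red",red.sum(),P[red].mean(0),"yellow",P[~red].mean(0))
    P,col,_=pts(f,(.611,.238),.1,.015,.05); print("scale",len(P),cv2.minAreaRect(P[:,:2].astype(np.float32)))
E
cat > fixed.py <<'E'
from h import *
def rings(f,ref):
    p=cv2.imread(f"pics/{f}.png"); g=cv2.cvtColor(p,cv2.COLOR_BGR2GRAY)
    for n,(u,v),h,r in ref:
        # radial search of white outline around approx centre in rectified top view
        c=ray(f,u,v,h)[:2]; z=load(f); s=.0005; N=300
        xs=c[0]+(np.arange(N)-N/2)*s; ys=c[1]+(np.arange(N)-N/2)*s
        X,Y=np.meshgrid(xs,ys,indexing="ij"); Q=np.stack([X,Y,np.full_like(X,h)],-1)
        q=(Q@z["R"].T+z["t"])@z["K"].T; m=(q[...,:2]/q[...,2:]).astype(np.float32)
        top=cv2.remap(p,m[...,0],m[...,1],cv2.INTER_CUBIC); cv2.imwrite(f"pics/top_{f}_{n}.png",top)
        gr=cv2.cvtColor(top,cv2.COLOR_BGR2GRAY).astype(np.float32)
        if n!="pan": gr=gr-cv2.GaussianBlur(gr,(0,0),12)
        best=None; th=np.linspace(0,2*np.pi,180,endpoint=False)
        for r0 in (r,):
          rr=.5 if n=="pan" else 0
          res=np.full((61,61),-1e9)
          for i,a in enumerate(range(-30,31)):
            for j,b in enumerate(range(-30,31)):
              def ringv(R):
                mm=np.stack([N/2+b+R*np.sin(th),N/2+a+R*np.cos(th)],-1).astype(np.float32)
                return np.median(cv2.remap(gr,mm[None,:,0],mm[None,:,1],cv2.INTER_LINEAR))
              res[i,j]=ringv(r0/s-4)-ringv(r0/s+4) if n=="pan" else ringv(r0/s)
          i,j=np.unravel_index(res.argmax(),res.shape); w=np.clip(res-.9*res.max(),0,None); I,J=np.mgrid[:61,:61]
          ii,jj=(w*I).sum()/w.sum(),(w*J).sum()/w.sum()
          print(f,n,"approx",c.round(4),"fit",(c+[(i-30)*s,(j-30)*s]).round(4),"w",(c+[(ii-30)*s,(jj-30)*s]).round(4),round(res.max(),1))
rings("scene0",[("trayA",(170,360),.004,.040),("trayB",(219,335),.004,.040),("mat",(298,281),.003,.040),("pan",(376,222),.035,.052)])
rings("side0",[("trayA",(284,161),.004,.040),("trayB",(269,173),.004,.040),("mat",(246,201),.003,.040),("pan",(212,233),.035,.052)])
E
python3 meas.py; python3 fixed.py
python3 - <<'E'
import cv2,numpy as np
r=[np.hstack([cv2.imread(f"pics/top_{f}_{n}.png") for n in("trayA","trayB","mat","pan")]) for f in("scene0","side0")]
cv2.imwrite("pics/tops.png",cv2.resize(np.vstack(r),(800,400)))
E
```

```text
scene0
brown 343 [0.45728828 0.00978753] 0.0010927251233777675
green 339 [0.4564714  0.15629143] 0.001158284521092242
jar 199 [ 0.41994079 -0.30285131] 0.0010332045793219726
blue 296 (array([ 0.44729371, -0.16237568]), np.float64(0.004767420961810327))
orange hi 150 (array([ 0.44793603, -0.16213712]), np.float64(0.0020685834292448464))
rim 125 ((0.4461476802825928, -0.16208451986312866), 0.026252729818224907)
jug 394 ((0.4479728937149048, 0.3161981999874115), (0.07612069696187973, 0.038777925074100494), 73.87275695800781)
 top red 64 [0.43599843 0.30389305 0.10306522] yellow [0.43495142 0.31816663 0.10068281]
scale 2568 ((0.6098607182502747, 0.23843125998973846), (0.1315838247537613, 0.13365274667739868), 86.50406646728516)
side0
brown 277 [0.4569607  0.01054007] 0.0017070747914958262
green 324 [0.45622844 0.156374  ] 0.0014153718740548109
jar 131 [ 0.42277825 -0.30489248] 0.0023663301024102845
blue 150 (array([ 0.44646524, -0.16129948]), np.float64(0.0020388234994997197))
orange hi 93 (array([ 0.44645628, -0.16053998]), np.float64(0.0028143051041078187))
rim 51 ((0.44551295042037964
[... 309 characters left out ...]
3068215548992157, 0.13137757778167725), 87.07044219970703)
scene0 trayA approx [ 0.6092 -0.3157] fit [ 0.6062 -0.3157] w [ 0.6076 -0.3158] 52.5
scene0 trayB approx [ 0.622 -0.206] fit [ 0.62   -0.2055] w [ 0.6201 -0.2064] 51.8
scene0 mat approx [0.6173 0.0057] fit [0.6178 0.0057] w [0.6181 0.0059] 41.7
scene0 pan approx [0.6125 0.2368] fit [0.609  0.2388] w [0.6096 0.238 ] 39.0
side0 trayA approx [ 0.5996 -0.3242] fit [ 0.6071 -0.3182] w [ 0.6079 -0.3181] 25.5
side0 trayB approx [ 0.617  -0.2068] fit [ 0.621  -0.2093] w [ 0.6216 -0.2099] 27.2
side0 mat approx [0.6133 0.0065] fit [0.6168 0.0045] w [0.6171 0.0039] 32.0
side0 pan approx [0.6067 0.2432] fit [0.6077 0.2412] w [0.6074 0.2409] 48.7
```

View pics/tops.png

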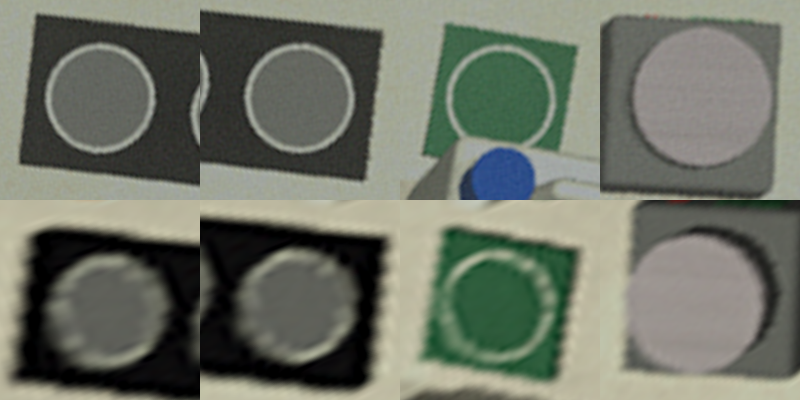

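The ring fits from the two cameras agree to about 2-4 mm. The tray circles are right (.607,-.317) and left (.621,-.208), the mat is (.6175,.005) and the pan (.6085,.2395). Brown bottle first, then jug.

```bash
cat >> h.py <<'E'
PI=np.pi
def go(x,y,z,yaw): ctrl.movep([x,y,z],[PI,0,yaw])
def yawfor(phi,x,y):
    # tool yaw closing along phi, choosing the half turn with smaller |j6|
    b=[]
    for k in (-1,0,1,2):
        w=phi-PI/2+k*PI; q=ctrl.ik([x,y,.25],[PI,0,(w+PI)%(2*PI)-PI])
        if q is not None: b.append((abs(q[5]),(w+PI)%(2*PI)-PI))
    return min(b)[1]
def pick(x,y,phi,tz,width,N,up=.25,clear=.2):
    w=yawfor(phi,x,y); ctrl.set_gripper(.085); go(x,y,clear,w)
    if ctrl.line_to([x,y,tz],velocity=.15,force_limit=8): print("touched",ctrl.read_position())
    ctrl.set_gripper(max(0,width-.02),N); print("w",ctrl.read_width(),"F",ctrl.read_grip_force())
    ctrl.line_to([x,y,up],velocity=.2); print("lifted w",ctrl.read_width(),"t",ctrl.read_time())
def place(x,y,phi,tz,up,hold):
    w=yawfor(phi,x,y); go(x,y,up,w); ctrl.line_to([x,y,tz+.02],velocity=.2)
    hit=ctrl.line_to([x,y,tz-.003],velocity=.04,force_limit=4); p=ctrl.read_position(); print("contact",hit,p,"planned",tz)
    ctrl.set_gripper(min(.085,hold+.022)); ctrl.line_to([x,y,p[2]+.15],velocity=.2); print("t",ctrl.read_time())
E
python3 - <<'E'
from h import *
from meas import pts
A=np.vstack([pts(f,(.431,.32),.07,.02,.08)[0] for f in("scene0","side0")]); print("jug union",cv2.minAreaRect(A[:,:2].astype(np.float32)))
R,t=cal("wrist")[1:]; print("cam-tcp",-R.T@t-ctrl.read_position(), "view",R[2])
for n,x,y in [("brown",.457,.010),("R",.607,-.317),("jug",.428,.326),("L",.6208,-.2075),("cup",.447,-.162),("mat",.6175,.005),("pan",.6085,.2395)]:
    for ph in (0,PI/2):
        w=yawfor(ph,x,y); print(n,round(ph,2),round(w,2),np.round(ctrl.ik([x,y,.25],[PI,0,w]),2))
E
```

```text
jug union ((0.4296035170555115, 0.32355985045433044), (0.04850408807396889, 0.08132942765951157), 21.782215118408203)
cam-tcp [0.07684164 0.03425805 0.13370799] view [-0.29765762 -0.13591974 -0.94494749]
brown 0 1.57 [-0.    0.13  1.8  -0.    1.22 -0.  ]
brown 1.57 0.0 [-0.    0.13  1.8  -0.    1.22  1.57]
R 0 1.57 [-0.5   0.49  1.26  0.    1.39 -0.5 ]
R 1.57 0.0 [-0.5   0.49  1.26 -0.    1.39  1.07]
jug 0 1.57 [ 0.63  0.25  1.63 -0.    1.26  0.63]
jug 1.57 -3.14 [ 0.63  0.25  1.63  0.    1.26 -0.94]
L 0 1.57 [-0.34  0.44  1.35  0.    1.35 -0.34]
L 1.57 0.0 [-0.34  0.44  1.35 -0.    1.35  1.23]
cup 0 1.57 [-0.37  0.16  1.76  0.    1.23 -0.37]
cup 1.57 0.0 [-0.37  0.16  1.76 -0.    1.23  1.2 ]
mat 0 1.57 [-0.01  0.38  1.44 -0.    1.32 -0.01]
mat 1.57 0.0 [-0.01  0.38  1.44 -0.    1.32  1.56]
pan 0 1.57 [ 0.36  0.44  1.35 -0.    1.35  0.36]
pan 1.57 -3.14 [ 0.36  0.44  1.35  0.    1.35 -1.21]
```

Run:
```python
from h import *
pick(.457,.010,0,.061,.058,40,up=.25)
snap("wrist","w_b")
place(.607,-.317,0,.061+.004,.2,.058)
snap("wrist","w_R")
w=yawfor(.38,.4296,.3236); go(.4296,.3236,.25,w); print(w,ctrl.read_time())
snap("wrist","w_jug"); 
cv2.imwrite("pics/pair1.png",cv2.resize(np.hstack([cv2.imread("pics/w_R.png"),cv2.imread("pics/w_jug.png")]),(800,300)))
z=load("w_jug"); q=(np.array([.4296,.3236,.086])@z["R"].T+z["t"])@z["K"].T; print("jug centre px",q/q[2])
z=load("w_R"); q=(np.array([.607,-.317,.12])@z["R"].T+z["t"])@z["K"].T; print("cap px",q/q[2])
```

```text
w 0.05643945940791239 F 42.23021128680557
lifted w 0.05657944167790204 t 4.975
contact True [ 0.60657927 -0.31704715  0.06570942] planned 0.065
t 8.875
1.9507963267948965 11.2917
jug centre px [276.61060513 184.23911125   1.        ]
cap px [278.089688   214.02993859   1.        ]
```

View pics/pair1.png

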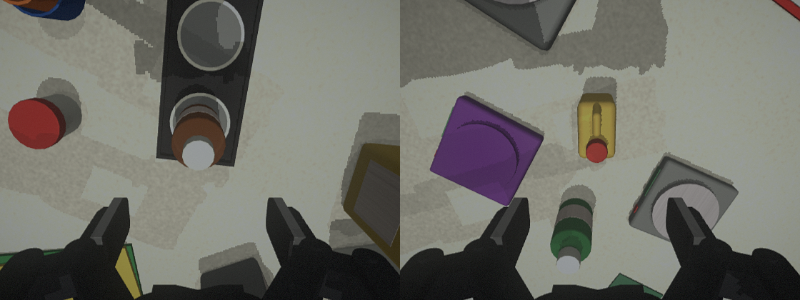

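Left: the brown bottle stands upright in the right-hand circle, cap at full-size pixel (277,214), which matches the prediction. Right: the jug is well lined up at full-size (277,180). I'll refine both with wrist depth.

```bash
cat > wm.py <<'E'
from h import *
from meas import circ
def near(f,c,r,z0,z1):
    W=cloud(f); m=(np.hypot(W[...,0]-c[0],W[...,1]-c[1])<r)&(W[...,2]>z0)&(W[...,2]<z1)&(load(f)["d"]>0); return W[m]
E
python3 - <<'E'
from wm import *
import io,contextlib
P=near("w_jug",(.43,.324),.06,.078,.094); print("jug top",len(P),cv2.minAreaRect(P[:,:2].astype(np.float32)),np.median(P[:,2]))
P=near("w_jug",(.43,.324),.06,.02,.094); print("jug all",len(P),cv2.minAreaRect(P[:,:2].astype(np.float32)))
P=near("w_R",(.607,-.317),.02,.112,.13); print("cap",len(P),cv2.minEnclosingCircle(P[:,:2].astype(np.float32)))
P=near("w_R",(.607,-.317),.045,.03,.08); print("body",len(P),circ(P,(.607,-.317),.029))
with contextlib.redirect_stdout(io.StringIO()): from fixed import rings
z=load("w_R")
def px(p): q=(np.array(p)@z["R"].T+z["t"])@z["K"].T; return tuple(q[:2]/q[2])
rings("w_R",[("trayA",px((.607,-.317,.004)),.004,.040),("trayB",px((.621,-.208,.004)),.004,.040)])
E
```

```text
jug top 2999 ((0.42794716358184814, 0.3237098455429077), (0.045715514570474625, 0.06938664615154266), 21.55341339111328) 0.08436486830009379
jug all 3465 ((0.4278136193752289, 0.32389160990715027), (0.04611482471227646, 0.06988511979579926), 21.670610427856445)
cap 1714 ((0.6062342524528503, -0.3182961940765381), 0.015731720253825188)
body 740 (array([ 0.60616447, -0.31834793]), np.float64(0.00032830797402049665))
w_R trayA approx [ 0.607 -0.317] fit [ 0.608 -0.317] w [ 0.6081 -0.3172] 53.5
w_R trayB approx [ 0.621 -0.208] fit [ 0.621  -0.2075] w [ 0.6211 -0.2073] 53.3
```

Run:
```python
from h import *
pick(.428,.324,.377,.053,.046,40,up=.25)
place(.621,-.2077,-.125,.053+.004,.2,.046)
snap("wrist","w_L")
go(.447,-.162,.25,yawfor(0,.447,-.162)); snap("wrist","w_cup"); print(ctrl.read_time())
cv2.imwrite("pics/pair2.png",cv2.resize(np.hstack([cv2.imread("pics/w_L.png"),cv2.imread("pics/w_cup.png")]),(800,300)))
from wm import *
P=near("w_L",(.621,-.208),.06,.076,.094); print("jug top",len(P),cv2.minAreaRect(P[:,:2].astype(np.float32)),np.median(P[:,2]))
P=near("w_L",(.607,-.317),.03,.112,.13); print("cap",len(P),cv2.minEnclosingCircle(P[:,:2].astype(np.float32)) if len(P) else 0)
P=near("w_cup",(.447,-.162),.045,.083,.1); print("rim",len(P),cv2.minEnclosingCircle(P[:,:2].astype(np.float32)),P[:,2].max())
P=near("w_cup",(.447,-.162),.045,.054,.064); P=P[np.hypot(P[:,0]-.447,P[:,1]+.162)>.026];print("bluerim",len(P),cv2.minEnclosingCircle(P[:,:2].astype(np.float32)))
```

```text
w 0.0454554177873312 F 42.80479431152344
lifted w 0.04581496425196486 t 14.5917
contact True [ 0.62090595 -0.20772385  0.057429  ] planned 0.056999999999999995
t 19.1583
20.025
jug top 4075 ((0.6209130883216858, -0.20818309485912323), (0.07024647295475006, 0.046133458614349365), 82.97184753417969) 0.08828921865925683
cap 1429 ((0.6059919595718384, -0.3177471160888672), 0.01616717502474785)
rim 761 ((0.44561609625816345, -0.16309024393558502), 0.025550533086061478) 0.08962127284948582
bluerim 413 ((0.4453260898590088, -0.16324228048324585), 0.03098444826900959)
```

View pics/pair2.png

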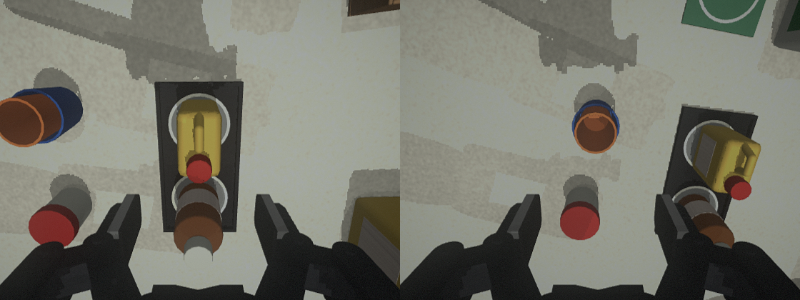

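Left: the jug is centred in the left circle and the bottle still stands. Right: the nested cups are at (834,185) in the full-size pair. Their rims measure (.4456,-.163). Next, the small cup.

Run:
```python
from h import *
pick(.4456,-.163,0,.072,.050,30,up=.27)
snap("scene","s_lift")
from wm import *
i=cv2.imread("pics/s_lift.png"); cv2.imwrite("pics/c2.png",cv2.resize(i[100:380,100:440],None,fx=2,fy=2))
P=near("s_lift",(.4456,-.163),.045,.04,.075); print("blue left",len(P),cv2.minEnclosingCircle(P[:,:2].astype(np.float32)),P[:,2].max())
```

```text
w 0.050158631824898735 F 30.387319421279244
lifted w 0.04971554460652352 t 23.225
blue left 324 ((0.44599807262420654, -0.163847416639328), 0.03266255557537079) 0.0646144518485103
```

View pics/c2.png

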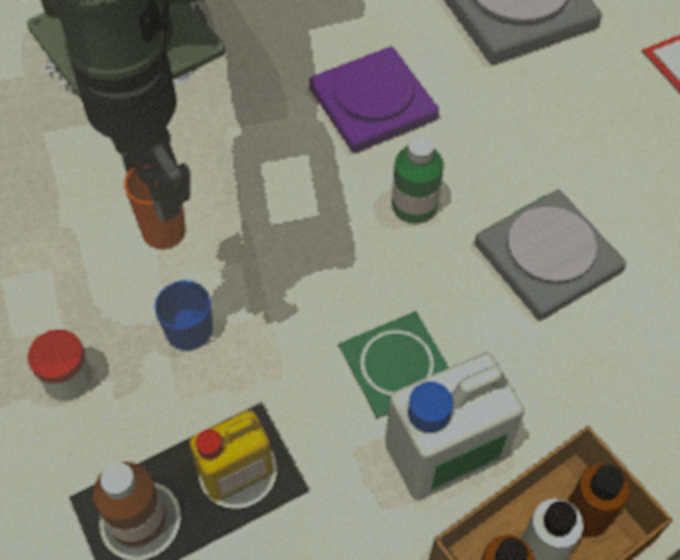

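The orange cup hangs upright in the gripper at crop (158,210), and the blue cup stayed behind at (185,315). I'll put the small cup on the pan, then move the blue cup.

Run:
```python
from h import *
from wm import *
import io,contextlib
with contextlib.redirect_stdout(io.StringIO()): from fixed import rings
def ring(f,n,p,h,r):
    z=load(f); q=(np.array(p)@z["R"].T+z["t"])@z["K"].T; rings(f,[(n,tuple(q[:2]/q[2]),h,r)])
go(.6085,.2395,.27,yawfor(0,.6085,.2395)); snap("wrist","w_p0"); ring("w_p0","pan",(.6085,.2395,.035),.035,.052)
place(.6085,.2393,0,.102,.25,.050)
snap("wrist","w_p1")
P=near("w_p1",(.6085,.2395),.04,.112,.13); print("small rim",len(P),cv2.minEnclosingCircle(P[:,:2].astype(np.float32)),P[:,2].max())
ring("w_p1","pan",(.6085,.2395,.035),.035,.052)
go(.6,.005,.27,yawfor(0,.6,.005)); snap("wrist","w_m0"); ring("w_m0","mat",(.6175,.005,.003),.003,.040)
cv2.imwrite("pics/pair3.png",cv2.resize(np.hstack([cv2.imread("pics/w_p1.png"),cv2.imread("pics/w_m0.png")]),(800,300))); print(ctrl.read_time())
```

```text
w_p0 pan approx [0.6085 0.2395] fit [0.61   0.2375] w [0.6099 0.2376] 50.0
contact True [0.6080341  0.2393748  0.10282842] planned 0.102
t 27.7083
small rim 974 ((0.6080854535102844, 0.23919939994812012), 0.02559458464384079) 0.11992399241149043
w_p1 pan approx [0.6085 0.2395] fit [0.61   0.2385] w [0.61   0.2383] 44.1
w_m0 mat approx [0.6175 0.005 ] fit [0.617  0.0065] w [0.6173 0.0053] 52.3
28.7417
```

View pics/pair3.png

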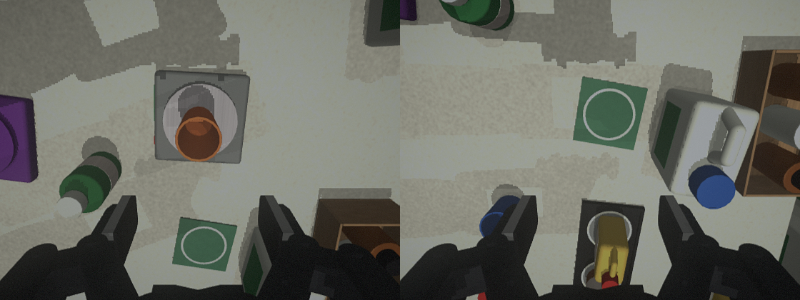

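Left: the orange cup stands on the pan within about 2 mm of its centre. Right: the mat circle measures (.6173,.0055). For the blue cup I'll use tool yaw = π, so the camera faces away from the canister and the fingers close along y.

Run:
```python
import h
from h import *
h.yawfor=lambda *a: PI
ctrl.ik([.6175,.0055,.04],[PI,0,PI])
h.pick(.4457,-.1634,0,.034,.060,25,up=.2)
h.place(.6175,.0055,0,.037,.2,.060)
go(.55,.0,.3,PI); snap("scene","s_end"); 
go(.5,-.15,.3,PI/2); snap("wrist","w_end")
from wm import *
P=near("s_end",(.6175,.0055),.04,.055,.07); print("blue rim",len(P),cv2.minEnclosingCircle(P[:,:2].astype(np.float32)),P[:,2].max())
P=near("w_end",(.6175,.0055),.04,.055,.07); print("blue rim",len(P),cv2.minEnclosingCircle(P[:,:2].astype(np.float32)) if len(P) else 0)
i=cv2.imread("pics/s_end.png"); cv2.imwrite("pics/c3.png",cv2.resize(i[100:400,90:460],None,fx=2,fy=2)); print(ctrl.read_time(),ctrl.read_ft_force())
for n,c,h0 in [("green",(.4565,.1563),.112),("jar",(.4235,-.303),.055)]:
  for f in ("scene0","s_end"):
    P=near(f,c,.04,h0,h0+.025); print(n,f,P.mean(0))
```

```text
w 0.059827537709346686 F 25.995776586059947
lifted w 0.06022038249023032 t 33.325
contact True [0.61749983 0.00593172 0.03769019] planned 0.037
t 36.8833
blue rim 175 ((0.6183291077613831, 0.005556574556976557), 0.031358856707811356) 0.06757256782858514
blue rim 467 ((0.6165534853935242, 0.0014633709797635674), 0.030619684606790543)
38.7333 [-0.17840446  0.65978253 -0.44541608]
green scene0 [0.45845839 0.15432428 0.11856422]
green s_end [0.45890334 0.15435986 0.11843123]
jar scene0 [ 0.42576651 -0.30353153  0.06450783]
jar s_end [ 0.42568894 -0.30346962  0.06445809]
```

View pics/c3.png

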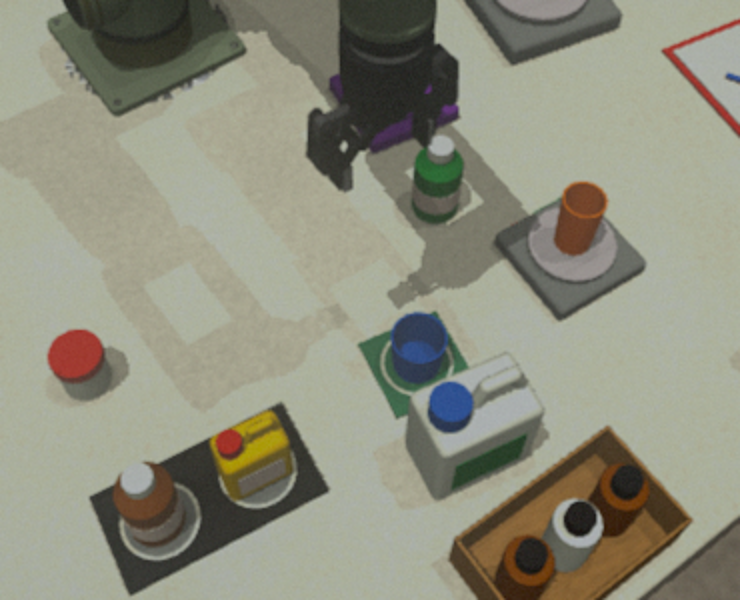

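The final picture shows all four items standing and released in their places: bottle (155,505), jug (255,455), small cup on the pan (580,215) and blue cup in the mat circle (418,345). The green bottle and white jar have not moved.

```bash
python3 -c "
from station import ctrl
print(ctrl.finish_job())"
```

```text
the job is handed in; nothing more can be done
None
```

I handed the job in at about 39 s: the brown bottle, yellow jug, small orange cup and blue cup all stand upright and released within a few millimetres of their target centres, and the green bottle and white jar have not moved.

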